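# Shift the turntable's gear lever from park to the green slot

### The job

The gear lever of the sherd turntable stands in the red (park) slot. Push it with your fingers through the H-shaped gate, all the way into the slot with the green dot, without engaging the yellow or the blue slot on the way. Only push the knob, gently and without gripping it, leave the sherd, the bottle and the eraser alone, and finish with your hand clear.

Things in the scene. Friction and masses are not known exactly. Their poses are not given: they have to be found in the camera images.
- drive: The turntable, fixed to the table: grey housing 100 x 84 mm, 55 mm high, with an aluminium gate plate on it (top 62 mm above the table), and beside it at +y a white disc of radius 75 mm (centre y = +130 mm, top 40 mm high). Origin: centre of the housing's underside, on the table; x from front to back, y to the left, z up.
- gate (a point): Centre of the H gate, 62 mm above the drive's origin. Two lanes along the drive's x at y = +15.5 and -15.5 mm are joined in the middle (x = 0) by a cross slot along y, 14 mm wide; so there are four slot ends. The metal tongues between the lanes are 16 mm wide with rounded corners. The cross slot leaves swing_fore about 0.07 rad of play either way; a lane can be entered with swing_side beyond about 0.25 either way.
- knob (a point): Centre of the lever's black ball knob, diameter 32 mm, on a steel shank 7 mm thick. It is 105 mm from the lever's pivot, which lies on the drive's z axis 12 mm above the table; with the lever upright the knob's centre is 117 mm above the table, about 10 mm lower in a slot end. Push it sideways at or below its middle: bearing on it from above jams the lever.
- shank (a point): Point on the lever's shank 50 mm from the pivot, about where it passes through the gate plate. Fully home in a slot it lies about 15.5 mm horizontally from that slot's dot.
- swing_fore (a joint): Lever's lean along the drive's x (rad): 0 in the cross slot, +0.33 at the stop of a +x slot, -0.33 at the stop of a -x slot. Knob x in the drive's frame is 0.105 sin(swing_fore) cos(swing_side) m. A slot is engaged beyond about 0.22, fully home beyond about 0.27. It stays where it is left; about 1.5 N at the knob moves it.
- swing_side (a joint): Lever's lean along the drive's y (rad): +0.30 at the stop of the +y lane, -0.30 at the stop of the -y lane, free to change only in the cross slot. Knob y in the drive's frame is 0.105 sin(swing_side) m. It stays where it is left; about 1.5 N at the knob moves it.
- tag_red: Red dot, 12 mm across, 2 mm high, on the gate plate just beyond the slot end where the lever starts (park): at x = -31, y = -15.5 mm in the drive's frame. Origin: its underside's centre.
- tag_green: Green dot, same size, just beyond the slot end that is wanted. It is at one end of the +y lane (x = +31 or -31, y = +15.5 mm in the drive's frame), the blue dot at the other; which is which changes.
- tag_yellow: Yellow dot, same size, at the far end of the lever's starting lane (x = +31, y = -15.5 mm in the drive's frame): a slot that must not be engaged.
- tag_blue: Blue dot, same size, at the end of the +y lane across from the green one: a slot that must not be engaged.
- sherd_rim: Brown potsherd, 76 x 68 x 19 mm, lying loose on the white disc; origin at the centre of its underside. Leave alone.
- dropper: Brown dropper bottle, 33 mm across, 102 mm high, standing loose on the table behind the gap between housing and disc; origin at the centre of its underside. Leave alone.
- eraser: Grey eraser, 22 x 32 x 13 mm, lying loose in front of the housing; origin at the centre of its underside. Leave alone.

How it is judged:
By the outcome, as a careful person would: the job done as asked, in the order asked, and still so for the second after the job is handed in, with the robot touching nothing.
It also fails if it takes over 45 s, if anything falls off the work surface, if the arm or the gripper's body presses on something with over 40 N, if the wrist force passes 120 N, or if a joint passes its speed limit or range.

### The arm

A 7-joint arm with a two-finger parallel gripper is mounted at the origin on the work surface; the furniture and walls round the work are solid. World frame = base frame: x ahead of the robot, y to its left, z up, the work surface at z = 0. Lengths are in mm, angles in rad, forces in N, time in s.
With the tool pointing down it reaches from about 400 to 875 mm from the base axis. Payload 4.4 kg.
Tool frame: the origin (TCP) lies where the fingers leave the gripper's body, on its centre line; the fingertips stand 73 mm ahead of it and the grasp point (between the pads) lies 54 mm ahead of it; z points along the fingers, y is the line along which they close (so a half turn about z gives the same grasp; the last joint's range is limited). The gripper opens to 85 mm and grips with 20 to 120 N. Pads are 22 mm wide; open, the fingers measure 114 mm over their backs; the gripper's body (76 mm by 85 mm) begins 54 mm behind the grasp point. The pads swing forward as they close: fully open they stand 13 mm farther back than shut.
Start: joints at [1.126, 0.628, 0.038, 1.517, -0.027, 0.996, -0.02], TCP at [240.399, -603.925, 303.913] pointing down, gripper open.
Joint ranges: [-3.06, 3.06], [-0.37, 2.12], [-1.25, 1.32], [0.18, 2.47], [-1.1, 4.24], [0.23, 1.98], [-2.94, 2.94]. Speed limits (rad/s): [2.57, 2.57, 3.14, 3.14, 3.14, 3.14, 3.14].

### API

Orientations are given as [roll, pitch, yaw] about the fixed x, y, z axes, in that order (R = Rz(yaw) Ry(pitch) Rx(roll)).
In Python, from cell import ctrl gives the robot as it stands.
- The arm moves only by the tool send_rows, never from a script. Its argument "rows" is a list that holds one entry, the list of rows, each a list of 6 numbers: the shift along the tool's x, y, z in cm, then the turn, a rotation vector about the tool's x, y, z in rad. In form: [[[tx, ty, tz, wx, wy, wz], ...]]. A call has 1 to 10 rows; each row is the pose to reach, as a shift and turn from the pose commanded when the call began, along the tool's axes at that moment; what a row does not reach only later rows make up. A row lasts 1/10 s, in which the tool goes at most 50 mm and 8.59 degrees, less where a joint would pass 70% of its speed; a pose out of reach is approached as far as the arm can. A call with a gripper value outside its range is refused whole. "grip" is the closure in counts, from 0 (fully open) to 255 (shut), set as the call begins (left out, the last holds). The fingers move at their own pace and stop on an object; the grip force is fixed at half the most. Time passes only in rows, so rows that repeat a pose let the fingers close. It gives the time, the measured TCP pose, the force, the opening and the grip force at its end, in the units of the state.
- ctrl.read_state(): the state, without advancing time (a new reading comes with each control period).
- ctrl.get_image(name): name is "side" or "top" or "wrist"; returns a dict with "pixels" (384x512x3 uint8, red, green, blue), "fx", "fy", "cx", "cy" (pixels), "D" ([k1, k2, p1, p2, k3] as OpenCV has them; the pictures are not rectified), "extrinsics" (4x4, takes a point from camera to world coordinates); the wrist camera has in their place "mount" (4x4, takes a point from camera to tool coordinates, whose origin is the TCP and whose axes are the flange's). Camera axes: x right, y up, looking along -z (the intrinsics and any distortion apply to the point x, -y, -z); pixel columns grow to the right and rows downward; lengths in mm; the calibration is good to about 2 mm. A picture is of the moment at which its call begins: read the wrist's pose just before it. There is no depth.
- ctrl.finish_job(): hands the job in; it is judged then, once.
The state is a dict: "clock": time; "qpos": joint angles; "qd": joint speeds; "tau": joint torques, N m; "eef_pos": TCP position; "tool_rot": TCP orientation; "force": force on the tool from outside, world axes, zero at the start; "torque": the same for the moment, N m; "width": finger opening in mm; "gripper_force": force on a finger pad.
Only numpy, scipy, OpenCV 4.12 (cv2) and the standard library are available. Lean on these libraries where they do the work, as an engineer would, in place of code of your own. Each camera call takes 0.05 s, during which the arm holds its last target. There are 200 camera calls.

## Working session

There is one attempt and no reset: what is moved stays moved. The work goes in short steps, Python scripts to look and compute and a tool call to move; the robot and the scene stay as the last step left them, time stands still between calls to the robot, and variables do not carry over. Pictures are saved under pics/ and viewed, at most 10 in all, crops included, and the job is handed in when it is done.

Besides the shell and the picture viewer there is one more tool, called after ">>>" as name(argument=value, ...), one argument or row to a line, values as JSON. send_rows: Moves the arm, as the interface text tells. Its arguments: {"type":"object","properties":{"rows":{"type":"array","items":{"type":"array","items":{"type":"array","items":{"type":"number"}}}},"grip":{"type":"number"}},"required":["rows"]}

```bash
ls; mkdir -p pics; python3 - <<'E'
from cell import ctrl
import cv2,numpy as np,pickle
s=ctrl.read_state();print(s)
for n in("top","side"):
    d=ctrl.get_image(n);pickle.dump(d,open(n+".pkl","wb"))
    cv2.imwrite(f"pics/{n}0.png",d["pixels"][:,:,::-1]);print(n,d["fx"],d["cx"],d["cy"],d["D"],np.round(d["extrinsics"],3).tolist())
E
```

```text
pics
{'clock': 0.0, 'qpos': array([ 1.12616863,  0.62933135,  0.03843803,  1.51834359, -0.02700604,
        0.99626981, -0.01999612]), 'qd': array([-0.00217589, -0.00134582,  0.000163  ,  0.00023678, -0.00010024,
        0.00045401,  0.0003604 ]), 'tau': array([-1.80089861e-03, -5.63397145e+01,  1.22512210e+00, -1.93443435e+01,
        1.09005219e-02,  1.04663594e-02, -7.66364423e-06]), 'eef_pos': array([ 240.25030689, -603.46723992,  303.00625598]), 'tool_rot': array([-3.13975842e+00,  1.53864542e-05,  3.78832035e-01]), 'force': array([-0.36431292, -0.33528885,  0.86389685]), 'torque': array([-0.01057357, -0.03125136,  0.00811301]), 'gripper_force': 0.0, 'width': 85.50916590167938}
top 470.1257076164791 259.01850635792624 193.28113796040265 [0.0611261 0.        0.        0.        0.       ] [[-0.007, 0.997, -0.077, 379.783], [-1.0, -0.006, 0.007, -243.195], [0.007, 0.077, 0.997, 932.096], [0.0, 0.0, 0.0, 1.0]]
side 417.61981538814547 262.0599474395699 187.97859314678092 [-0.07875745  0.          0.          0.          0.        ] [[-0.993, 0.069, -0.092, 361.77], [-0.115, -0.636, 0.763, 422.768], [-0.006, 0.769, 0.639, 642.256], [0.0, 0.0, 0.0, 1.0]]
```

View pics/top0.png

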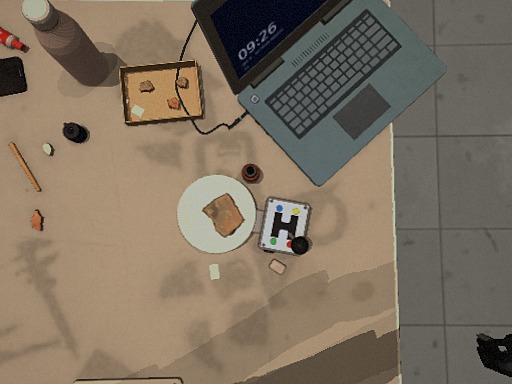

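View pics/side0.png

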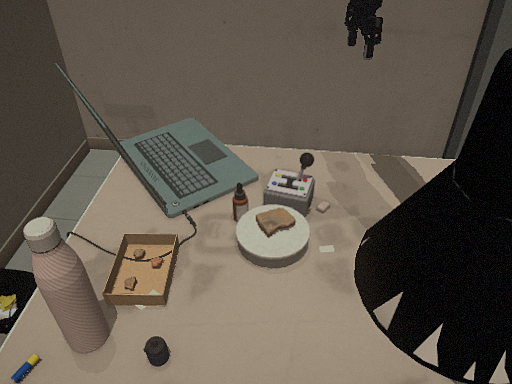

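The top view shows green at about (272,241), blue (279,208), yellow (296,212), and red at about (290,244) beside the black knob (300,245). Green is therefore at the same (-x) end as park. The side view agrees: the lever leans toward red, and the bottle stands behind the disc.

```bash
cat > h.py <<'E'
import numpy as np,cv2
def ray(d,uv,E=None):
    E=d["extrinsics"] if E is None else E
    K=np.array([[d["fx"],0,d["cx"]],[0,d["fy"],d["cy"]],[0,0,1]])
    p=cv2.undistortPoints(np.array([[uv]],float),K,np.array(d["D"]))[0,0]
    return E[:3,3],E[:3,:3]@np.array([p[0],-p[1],-1])
def onplane(d,uv,z,E=None):
    o,r=ray(d,uv,E);return o+r*(z-o[2])/r[2]
def blobs(img,lo,hi,box,amin=8):
    h=cv2.cvtColor(img,cv2.COLOR_RGB2HSV);m=cv2.inRange(h,lo,hi)
    k=np.zeros_like(m);u0,v0,u1,v1=box;k[v0:v1,u0:u1]=m[v0:v1,u0:u1]
    n,_,s,c=cv2.connectedComponentsWithStats(k)
    return [(s[i,4],c[i]) for i in range(1,n) if s[i,4]>=amin]
E
python3 - <<'E'
import pickle,numpy as np
from h import *
np.set_printoptions(precision=1,suppress=True)
C=dict(red=((0,120,80),(8,255,255)),yellow=((20,110,100),(35,255,255)),green=((40,90,60),(85,255,255)),blue=((100,110,80),(125,255,255)))
for n,box in(("top",(255,190,320,260)),("side",(260,160,320,200))):
    d=pickle.load(open(n+".pkl","rb"))
    for c,(lo,hi) in C.items():
        for a,uv in blobs(d["pixels"],lo,hi,box): print(n,c,a,uv,onplane(d,uv,64))
    kb=(285,230,320,260) if n=="top" else (295,148,318,172)
    for a,uv in blobs(d["pixels"],(0,0,0),(179,255,55),kb,40): print(n,"knob",a,uv,onplane(d,uv,107))
d=pickle.load(open("top.pkl","rb"))
for nm,uv,z in(("bottle",(251,172),98),("eraser",(277,267),13)): print(nm,onplane(d,uv,z))
E
```

```text
top red 23 [288.9 243.9] [ 353.3 -303.9   64. ]
top yellow 28 [295.5 210.8] [ 414.  -316.8   64. ]
top green 27 [272.9 240.6] [ 359.6 -274.6   64. ]
top blue 25 [279.  207.6] [ 420.1 -286.4   64. ]
top knob 262 [299.  244.8] [ 353.  -318.4  107. ]
side red 12 [304.7 179.2] [ 354.7 -308.    64. ]
side yellow 8 [277.5 174.5] [ 416.2 -318.6   64. ]
side green 11 [301.4 188.1] [ 360.7 -276.5   64. ]
side blue 10 [273.7 182.8] [ 422.  -288.1   64. ]
side knob 150 [306.1 159.9] [ 354.6 -321.8  107. ]
bottle [ 482.5 -235.4   98. ]
eraser [ 307.6 -283.9   13. ]
```

```bash
cat >> h.py <<'E'
from scipy.spatial.transform import Rotation as R
C=np.array([387.5,-296.5,0]);YAW=-0.192
D=R.from_euler("z",YAW).as_matrix()
def goto(s,x,y,z):
    "shift (cm) and turn in tool axes from state s to drive-frame TCP x,y,z, tool aligned with the drive"
    T=R.from_euler("xyz",s["tool_rot"]);G=R.from_euler("xyz",[np.pi,0,YAW])
    t=T.inv().apply(C+D@np.array([x,y,z])-s["eef_pos"])/10
    return np.round(np.r_[t,(T.inv()*G).as_rotvec()],3).tolist()
def here(s): return np.round(D.T@(s["eef_pos"]-C),1)
E
python3 -c "
from h import *;from cell import ctrl
print(goto(ctrl.read_state(),-80,-31,230))"
```

```text
[16.631, -24.78, 7.349, -0.002, 0.001, 0.571]
```

>>> send_rows(
  rows=[
    [[2.1, -3.1, 0.9, 0, 0, 0.1], [4.2, -6.2, 1.8, 0, 0, 0.2], [6.3, -9.3, 2.7, 0, 0, 0.3], [8.4, -12.4, 3.6, 0, 0, 0.4], [10.5, -15.5, 4.5, 0, 0, 0.5], [12.6, -18.6, 5.4, 0, 0, 0.57], [14.7, -21.7, 6.4, 0, 0, 0.57], [16.6, -24.8, 7.3, 0, 0, 0.571], [16.6, -24.8, 7.3, 0, 0, 0.571]],
  ],
  grip=255,
)

```text
clock: 1.0
eef_pos: [302.8, -306.4, 229.7]
tool_rot: [-3.136, 0.005, -0.186]
force: [0.6, -0.7, 1.0]
width: -0.3
gripper_force: 0.0
```

```bash
python3 - <<'E'
from h import *;from cell import ctrl
s=ctrl.read_state();print(s["clock"],here(s),s["tool_rot"],s["width"],s["force"],goto(s,-80,-31,165))
for n in("wrist","side"):
    d=ctrl.get_image(n);cv2.imwrite(f"pics/{n}1.png",d["pixels"][:,:,::-1])
a=cv2.imread("pics/side1.png")[100:260,200:400];b=cv2.imread("pics/wrist1.png")
cv2.imwrite("pics/c1.png",np.hstack([cv2.resize(a,(480,384)),cv2.resize(b,None,fx=.62,fy=1)]))
E
```

```text
1.0 [-81.2 -25.9 229.7] [-3.13591378  0.00468205 -0.18566978] -0.31179578814998254 [ 0.58937355 -0.69350935  0.97824626] [0.149, 0.549, 6.461, -0.006, 0.005, 0.006]
```

View pics/c1.png

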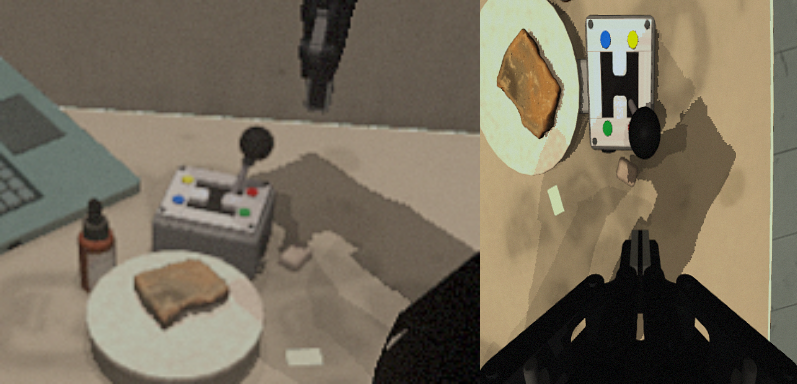

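The side crop shows the lever still in park and the closed fingertips in front of it, above. The wrist view shows all dots except red, with the knob at about (645,132). I'll refine with this wrist view.

```bash
cat > w.py <<'E'
import sys
from h import *;from cell import ctrl
np.set_printoptions(precision=1,suppress=True)
s=ctrl.read_state();d=ctrl.get_image("wrist")
E=np.eye(4);E[:3,:3]=R.from_euler("xyz",s["tool_rot"]).as_matrix();E[:3,3]=s["eef_pos"];E=E@d["mount"]
cv2.imwrite(f"pics/w_{s['clock']:.1f}.png",d["pixels"][:,:,::-1])
for c,(lo,hi) in dict(yellow=((20,150,120),(35,255,255)),green=((45,110,60),(80,255,255)),blue=((100,130,80),(125,255,255)),red=((0,170,100),(5,255,255))).items():
    for a,uv in blobs(d["pixels"],lo,hi,(0,0,512,384),100): 
        p=onplane(d,uv,64,E);print(c,a,uv,p,D.T@(p-C))
h=cv2.cvtColor(d["pixels"],cv2.COLOR_RGB2HSV);m=cv2.inRange(h,(0,0,0),(179,255,45));m[225:]=0
m=cv2.morphologyEx(m,cv2.MORPH_OPEN,np.ones((9,9)))
for c in cv2.findContours(m,0,2)[0]:
    (u,v),r=cv2.minEnclosingCircle(c)
    if 8<r<60: p=onplane(d,(u,v),float(sys.argv[1]),E);print("dark",u,v,r,cv2.contourArea(c)/(3.14*r*r),D.T@(p-C))
print(here(s),s["clock"],s["force"])
E
python3 w.py 107
```

```text
yellow 226 [236.7  42.8] [ 414.3 -318.3   64. ] [ 30.5 -16.3  64. ]
green 171 [197.4 130.8] [ 359.7 -276.2   64. ] [-31.1  14.6  64. ]
blue 219 [193.3  43.1] [ 420.1 -288.2   64. ] [30.4 14.4 64. ]
dark 254.63592529296875 135.13107299804688 26.726587295532227 0.9010515758377263 [-29.3 -29.4 107. ]
dark 216.0 85.78571319580078 41.57158660888672 0.4051385989888387 [  0.1  -6.3 107. ]
[-79.8 -31.  230.8] 1.1 [ 0.1 -0.5  0.6]
```

>>> send_rows(
  rows=[
    [[0, 0, 2.2, 0, 0, 0], [0, 0, 4.4, 0, 0, 0], [0, 0, 6.6, 0, 0, 0], [0.7, 0.1, 6.6, 0, 0, 0], [1.4, 0.1, 6.6, 0, 0, 0], [1.8, 0.1, 6.6, 0, 0, 0], [2.2, 0.1, 6.6, 0, 0, 0], [2.6, 0.1, 6.6, 0, 0, 0], [3.0, 0.1, 6.6, 0, 0, 0], [3.4, 0.1, 6.6, 0, 0, 0]],
  ],
)

```text
clock: 2.15
eef_pos: [335.9, -319.3, 165.1]
tool_rot: [-3.141, 0.001, -0.192]
force: [-2.2, 0.3, 2.0]
width: -0.1
gripper_force: 1.3
```

```bash
sed -i 's/387.5,-296.5/387.0,-297.3/' h.py; python3 w.py 110
```

```text
yellow 388 [227.2  90.1] [ 414.4 -318.5   64. ] [ 31.  -15.6  64. ]
green 279 [177.5 200.2] [ 360.  -276.4   64. ] [-30.5  15.3  64. ]
blue 370 [169.2  90.4] [ 420.3 -288.3   64. ] [31.  15.2 64. ]
dark 250.6898956298828 208.01773071289062 37.977821350097656 0.6831727998964563 [-18.3 -28.8 110. ]
dark 201.4697265625 142.1997528076172 52.14358901977539 0.3988279882512954 [ 10.   -9.1 110. ]
[-46.  -31.3 165.1] 2.15 [-2.2  0.3  2. ]
```

>>> send_rows(
  rows=[
    [[0.4, 0, 0, 0, 0, 0], [0.8, 0, 0, 0, 0, 0], [1.2, 0, 0, 0, 0, 0], [1.6, 0, 0, 0, 0, 0], [1.8, 0, 0, 0, 0, 0], [1.8, 0, 0, 0, 0, 0], [1.8, 0, 0, 0, 0, 0]],
  ],
)

```text
clock: 2.9
eef_pos: [354.4, -323.3, 164.9]
tool_rot: [3.141, -0.001, -0.192]
force: [-0.4, -0.1, 0.3]
width: -0.4
gripper_force: 0.0
```

```bash
python3 w.py 116
```

```text
yellow 353 [227.2 126.4] [ 414.6 -318.5   64. ] [ 31.1 -15.6  64. ]
green 257 [179.  230.1] [ 360.1 -276.4   64. ] [-30.4  15.4  64. ]
blue 339 [170.9 126.5] [ 420.5 -288.3   64. ] [31.2 15.2 64. ]
dark 42.5 20.0 22.58881378173828 0.4946326412449392 [ 73.6  43.9 116. ]
dark 16.0 9.5 18.607892990112305 0.6525718745093025 [ 77.3  53.1 116. ]
[-27.1 -31.7 164.9] 2.9 [-0.4 -0.1  0.3]
```

>>> send_rows(
  rows=[
    [[-1.2, 0, 0, 0, 0, 0], [-2.2, 0, 0, 0, 0, 0], [-2.2, 2, 0, 0, 0, 0], [-2.2, 4.2, 0, 0, 0, 0], [-2.2, 4.2, 0, 0, 0, 0], [-2.2, 4.2, 0, 0, 0, 0]],
  ],
)

```text
clock: 3.55
eef_pos: [323.0, -359.9, 164.8]
tool_rot: [-3.141, 0.001, -0.194]
force: [-0.1, 0.2, 1.3]
width: 0.2
gripper_force: 0.0
```

```bash
python3 w.py 116; ls pics/w_*|tail -1
```

```text
yellow 390 [147.1  81.1] [ 414.4 -318.8   64. ] [ 31.  -15.9  64. ]
green 286 [105.5 192.7] [ 359.9 -276.7   64. ] [-30.5  15.   64. ]
blue 371 [89.5 82. ] [ 420.3 -288.5   64. ] [31. 15. 64.]
red 144 [159.1 196.3] [ 351.7 -307.2   64. ] [-32.8 -16.4  64. ]
dark 130.28106689453125 141.28106689453125 59.81127166748047 0.5743791125180394 [  6.6 -25.1 116. ]
[-50.9 -73.6 164.8] 3.55 [-0.1  0.2  1.3]
pics/w_3.5.png
```

View pics/w_3.5.png

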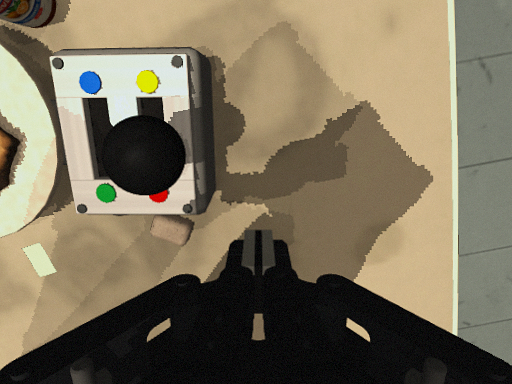

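The knob is now at about (144,155) with radius about 41, over the middle of the gate on the -y side, and the fingers are clear.

```bash
python3 - <<'E'
from h import *;from cell import ctrl
s=ctrl.read_state();d=ctrl.get_image("wrist")
E=np.eye(4);E[:3,:3]=R.from_euler("xyz",s["tool_rot"]).as_matrix();E[:3,3]=s["eef_pos"];E=E@d["mount"]
print(D.T@(onplane(d,(144,155),112,E)-C),goto(s,0,-73,165))
E
```

```text
[  0.60862986 -27.57654133 112.        ] [5.065, 0.0, -0.023, -0.001, 0.001, -0.001]
```

>>> send_rows(
  rows=[
    [[2.5, 0, 0, 0, 0, 0], [5.0, 0, 0, 0, 0, 0], [5.0, 0, 0, 0, 0, 0], [5.0, -0.8, 0, 0, 0, 0], [5.0, -1.2, 0, 0, 0, 0], [5.0, -1.6, 0, 0, 0, 0], [5.0, -2.0, 0, 0, 0, 0], [5.0, -2.4, 0, 0, 0, 0], [5.0, -2.8, 0, 0, 0, 0], [5.0, -3.2, 0, 0, 0, 0]],
  ],
)

```text
clock: 4.65
eef_pos: [379.5, -338.2, 165.1]
tool_rot: [3.141, -0.001, -0.193]
force: [-0.4, -2.9, 3.1]
width: 0.2
gripper_force: 1.1
```

```bash
python3 w.py 117|tail -3
```

```text
dark 9.0 71.0 16.643415451049805 0.6616537399205583 [ 84.3  49.3 117. ]
dark 32.92198181152344 73.22455596923828 22.324878692626953 0.48563024726799275 [ 83.3  40.3 117. ]
[  0.5 -41.6 165.1] 4.65 [-0.4 -2.9  3.1]
```

>>> send_rows(
  rows=[
    [[0, -0.4, 0, 0, 0, 0], [0, -0.8, 0, 0, 0, 0], [0, -1.2, 0, 0, 0, 0], [0, -1.6, 0, 0, 0, 0], [0, -2.0, 0, 0, 0, 0], [0, -2.4, 0, 0, 0, 0], [0, -2.8, 0, 0, 0, 0], [0, -3.2, 0, 0, 0, 0], [0, -3.5, 0, 0, 0, 0]],
  ],
)

```text
clock: 5.6
eef_pos: [386.1, -303.3, 164.8]
tool_rot: [-3.141, 0.0, -0.192]
force: [0.3, -1.3, -0.6]
width: 0.2
gripper_force: 0.7
```

>>> send_rows(
  rows=[
    [[0, -0.2, 0, 0, 0, 0], [0, -0.4, 0, 0, 0, 0], [0, -0.5, 0, 0, 0, 0], [0, -0.5, 0, 0, 0, 0]],
  ],
)

```text
clock: 6.0
eef_pos: [386.9, -298.7, 164.8]
tool_rot: [-3.141, 0.0, -0.192]
force: [-0.9, -0.9, -0.2]
width: -0.2
gripper_force: 0.4
```

```bash
python3 w.py 117|tail -1; ls -t pics|head -1
```

```text
[  0.2  -1.4 164.8] 6.0 [-0.9 -0.9 -0.2]
w_6.0.png
```

>>> send_rows(
  rows=[
    [[0, 1.2, 0, 0, 0, 0], [0, 2.4, 0, 0, 0, 0], [2.0, 2.4, 0, 0, 0, 0], [4.0, 2.4, 0, 0, 0, 0], [5.5, 2.4, 0, 0, 0, 0], [5.5, 2.4, 0, 0, 0, 0], [5.5, 2.4, 0, 0, 0, 0]],
  ],
)

```text
clock: 6.75
eef_pos: [435.4, -333.6, 164.7]
tool_rot: [-3.142, 0.001, -0.193]
force: [-0.6, 0.7, 0.3]
width: -0.2
gripper_force: 0.0
```

```bash
python3 - <<'E'
from h import *;from cell import ctrl
s=ctrl.read_state();print(here(s),s["force"],goto(s,52,30,165))
a=ctrl.get_image("side")["pixels"][120:240,220:380,::-1];b=ctrl.get_image("top")["pixels"][150:270,220:380,::-1]
cv2.imwrite("pics/c2.png",cv2.resize(np.hstack([a,b]),(800,300)))
E
```

```text
[ 54.5 -26.4 164.7] [-0.56081591  0.68905222  0.29686673] [-0.252, -5.639, -0.027, -0.0, 0.001, -0.001]
```

View pics/c2.png

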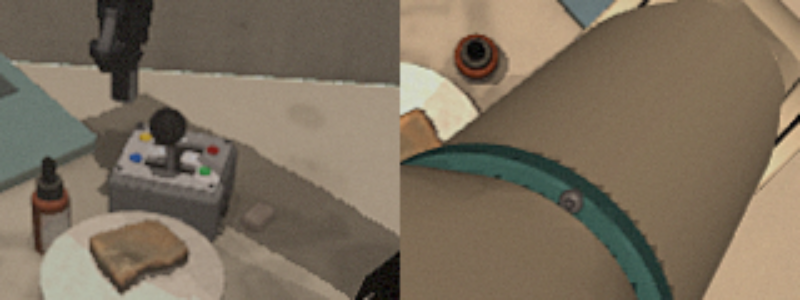

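The side crop shows the lever in the cross slot, with the knob at crop (168,127). In the top view the arm hides the drive. I'll check the knob's y before pushing on.

```bash
python3 - <<'E'
from h import *;import pickle
d=pickle.load(open("side.pkl","rb"))
for z in(112,117): print(D.T@(onplane(d,(287.2,170.8),z)-C))
E
```

```text
[  0.6850276   26.11558976 112.        ]
[ -0.85061795  32.48898644 117.        ]
```

The knob's y is about 27–28 mm, only just past the lane-entry limit, so I'll nudge it a little further towards the stop.

>>> send_rows(
  rows=[
    [[-2.8, 0, 0, 0, 0, 0], [-5.4, 0, 0, 0, 0, 0], [-5.4, -0.8, 0, 0, 0, 0], [-5.4, -1.6, 0, 0, 0, 0], [-5.4, -2.2, 0, 0, 0, 0], [-5.4, -2.5, 0, 0, 0, 0], [-5.4, -2.7, 0, 0, 0, 0], [-5.4, -2.8, 0, 0, 0, 0], [-5.4, -2.8, 0, 0, 0, 0]],
  ],
)

```text
clock: 7.75
eef_pos: [389.2, -295.4, 164.9]
tool_rot: [3.141, -0.001, -0.192]
force: [0.6, -1.7, -0.3]
width: -0.2
gripper_force: 0.4
```

>>> send_rows(
  rows=[
    [[0, 1.3, 0, 0, 0, 0], [0, 2.6, 0, 0, 0, 0], [2.6, 2.6, 0, 0, 0, 0], [5.2, 2.6, 0, 0, 0, 0], [5.2, 2.6, 0, 0, 0, 0], [5.2, 0, 0, 0, 0, 0], [5.2, -2.0, 0, 0, 0, 0], [5.2, -2.9, 0, 0, 0, 0], [5.2, -2.9, 0, 0, 0, 0]],
  ],
)

```text
clock: 8.65
eef_pos: [445.1, -276.2, 164.9]
tool_rot: [-3.141, 0.001, -0.191]
force: [-0.2, -0.4, -0.4]
width: -0.2
gripper_force: 0.0
```

```bash
python3 - <<'E'
from h import *;from cell import ctrl
s=ctrl.read_state();print(here(s),s["force"],goto(s,27,31,165),goto(s,-6,31,165))
a=ctrl.get_image("side")["pixels"][120:240,220:380,::-1]
cv2.imwrite("pics/c3.png",cv2.resize(a,(640,480)))
E
```

```text
[ 53.   31.8 164.9] [-0.22589967 -0.38001007 -0.39785629] [-2.597, 0.077, -0.012, -0.0, 0.001, 0.001] [-5.897, 0.074, -0.01, -0.0, 0.001, 0.001]
```

View pics/c3.png

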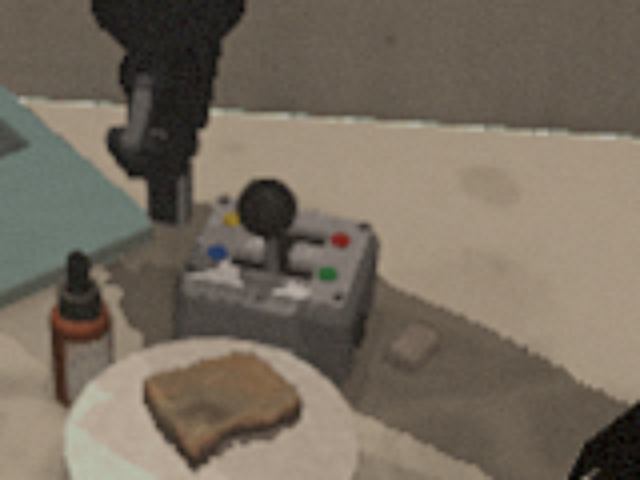

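The knob is at crop (267,207), with the lever in the +y lane at its middle. The finger is behind it at crop (170,200), ready to push towards the front.

>>> send_rows(
  rows=[
    [[-1.2, 0.1, 0, 0, 0, 0], [-2.2, 0.1, 0, 0, 0, 0], [-2.6, 0.1, 0, 0, 0, 0], [-3.0, 0.1, 0, 0, 0, 0], [-3.4, 0.1, 0, 0, 0, 0], [-3.8, 0.1, 0, 0, 0, 0], [-4.2, 0.1, 0, 0, 0, 0]],
  ],
)

```text
clock: 9.4
eef_pos: [403.9, -269.7, 165.0]
tool_rot: [3.141, -0.001, -0.192]
force: [1.2, -0.0, -0.2]
width: -0.1
gripper_force: 0.8
```

>>> send_rows(
  rows=[
    [[-0.4, 0, 0, 0, 0, 0], [-0.8, 0, 0, 0, 0, 0], [-1.1, 0, 0, 0, 0, 0], [-1.3, 0, 0, 0, 0, 0], [-1.5, 0, 0, 0, 0, 0], [-1.6, 0, 0, 0, 0, 0], [-1.6, 0, 0, 0, 0, 0]],
  ],
)

```text
clock: 10.1
eef_pos: [388.0, -266.3, 164.8]
tool_rot: [-3.141, 0.001, -0.192]
force: [0.4, 0.5, 0.0]
width: 0.3
gripper_force: 0.3
```

```bash
python3 -c "
from h import *;from cell import ctrl
s=ctrl.read_state();print(here(s),s['force'])"
```

```text
[ -4.9  30.6 164.8] [0.39203258 0.52364892 0.03283106]
```

>>> send_rows(
  rows=[
    [[-0.1, 0, 0, 0, 0, 0], [-0.1, 0, 0, 0, 0, 0]],
  ],
)

```text
clock: 10.3
eef_pos: [387.2, -266.3, 164.9]
tool_rot: [-3.141, 0.0, -0.192]
force: [1.3, -0.3, -0.7]
width: 0.2
gripper_force: 0.5
```

>>> send_rows(
  rows=[
    [[1.5, 0, 0, 0, 0, 0], [3.0, 0, 0, 0, 0, 0], [4.0, 0, -1, 0, 0, 0], [4.0, 0, -4, 0, 0, 0], [4.0, 0, -8, 0, 0, 0], [4.0, 4, -12, 0, 0, 0], [4.0, 8, -12, 0, 0, 0], [4.0, 12, -12, 0, 0, 0], [4.0, 12, -12, 0, 0, 0]],
  ],
)

```text
clock: 11.2
eef_pos: [400.3, -397.9, 285.6]
tool_rot: [3.136, -0.0, -0.201]
force: [-0.9, -0.2, 0.5]
width: 0.2
gripper_force: 0.0
```

```bash
python3 - <<'E'
from h import *;from cell import ctrl
s=ctrl.read_state();print(here(s),s["clock"],s["force"])
a=ctrl.get_image("side")["pixels"][120:240,220:380,::-1]
cv2.imwrite("pics/c4.png",cv2.resize(a,(640,480)))
E
```

```text
[ 32.3 -96.3 285.6] 11.2 [-0.89275958 -0.24857511  0.51544378]
```

View pics/c4.png

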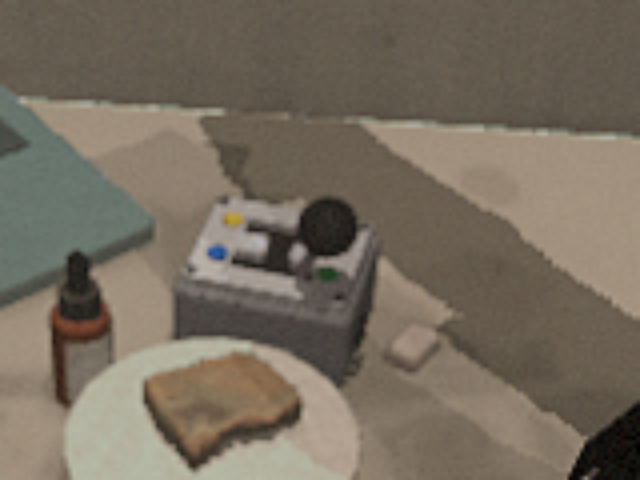

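The lever is in the green slot, with the knob at crop (328,227). The sherd, bottle and eraser haven't moved. One numeric check, then I hand in.

```bash
python3 - <<'E'
from h import *;import pickle
from cell import ctrl
d=pickle.load(open("side.pkl","rb"))
p=D.T@(onplane(d,(302,176.7),107)-C);print(p)
if p[0]<-29.5 and p[1]>24: print(ctrl.finish_job())
E
```

```text
[-32.27012289  30.14414332 107.        ]
the job is handed in; nothing more can be done
None
```

The gear lever is fully home in the green slot (knob about 32 mm forward and 30 mm to the left of the gate centre), reached through the cross slot without engaging yellow or blue; the sherd, bottle and eraser are undisturbed, the hand is clear, and I handed the job in at about 11 s.

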